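Size a rolling-pin ring on the stepped taper gauge

TASK

Find the size of the wooden rolling-pin ring that lies nearest the robot: slide it down the upright stepped taper of the gauge until its bore stops fully home, level on a step, and press it down there gently (a light push of about 10 N, never more than 25 N). Leave the ring on the taper, then move the gauge's slide marker to the mark with as many dots as the step on which the ring stopped. Leave the other two rings and the spice jars where they are.

Things in the scene. Friction and masses are not known exactly. Their poses are not given: they have to be found in the camera images.
- gauge: Ring gauge fixed to the table: light wooden base board 12 mm thick, reaching from -110 to +40 mm along its x and 68 mm either way along its y, with an upright aluminium stepped taper. Origin: on the taper's axis at table height, z up. The slide track runs along y on the -x side. All heights below are over the table.
- taper_tip (a point): centre of the tip of the taper, 96 mm high; a conical nose 10 mm across here widens to 21 mm at 84 mm height, below it a straight land down to step 1. A ring held over 1.5 mm off the axis may catch early on a step too high, or tilt
- step_1 (a point): on the axis at half height of step 1, a 45 degree shoulder 68 to 71 mm high, from 27 mm across (the land below, with one black dot on its -x side) to 21 mm (the land above). A ring of 24 mm bore stops here, its underside at 69.5 mm
- step_2 (a point): the same for step 2: shoulder 50 to 53 mm high, from 33 mm across (land below, two dots) to 27 mm; a ring of 30 mm bore stops here, underside at 51.5 mm
- step_3 (a point): the same for step 3, the lowest: shoulder 32 to 35 mm high, from 39 mm across (land below, three dots, down to the board) to 33 mm; a ring of 36 mm bore stops here, underside at 33.5 mm
- ring_a: one of three wooden rolling-pin rings alike outside: 50 mm across, 26 mm high, about 60 g, round bore right through. Bores are 24, 30 and 36 mm; which ring has which is not told. Origin: centre of underside, z along the bore. The ring to be sized lies alone behind the paper trimmer, x under 0.72 m; the other two lie farther off, x over 0.77 m, and stay there
- ring_b: another of the three rings, see ring_a; any of the three can be the near one
- ring_c: another of the three rings, see ring_a; any of the three can be the near one
- marker (a joint): slide marker of the gauge: travel in m along the gauge's +y, 0 to about 0.082 usable; it starts near 0. It reads 0.026 at mark 1 (one dot), 0.052 at mark 2, 0.078 at mark 3. It stays where left; about 1.2 N moves it
- marker_top (a point): centre of the top of the marker's black grip, 48 mm above the table; the grip is an upright block 20 mm (gauge x) by 12 mm (gauge y), 26 mm high, above a foot 26 by 16 mm, 6 mm high; it can be pinched from above or pushed along the track. The track is 85 mm from the taper's axis
- mark_1 (a point): point of the track at mark 1 (line with one dot); the marker's centre belongs here, within 5 mm along the gauge's y, for a ring that stopped on step 1; axes as the gauge's
- mark_2 (a point): the same for mark 2 (two dots), 26 mm farther to the gauge's +y
- mark_3 (a point): the same for mark 3 (three dots), 26 mm farther again
- spice_a: loose spice jar, 46 mm across, 106 mm high, to be left alone; origin centre of its underside
- spice_b: loose spice jar, 44 mm across, 105 mm high, to be left alone; origin centre of its underside
Mind the look-alikes: they are no part of the job. What is shaped like the ring_c but green is not meant.

How it is judged:
By the outcome, as a careful person would: the job done as asked, in the order asked, and still so for the second after the job is handed in, with the robot touching nothing.
It also fails if it takes over 64 s, if anything falls off the work surface, if the arm or the gripper's body presses on something with over 40 N, if the wrist force passes 120 N, or if a joint passes its speed limit or range.

ROBOT

A 6-joint arm with a two-finger parallel gripper is mounted at the origin on a cart in front of the work surface, level with it; the furniture and walls round the work are solid. World frame = base frame: x ahead of the robot, y to its left, z up, the work surface at z = 0. Lengths are in m, angles in rad, forces in N, time in s.
With the tool pointing down it reaches from about 0.3 to 0.75 m from the base axis. Payload 8.5 kg.
Tool frame: the origin (TCP) lies between the finger pads; the fingertips stand 11 mm ahead of it and the grasp point (between the pads) lies 8 mm behind it; z points along the fingers, y is the line along which they close (so a half turn about z gives the same grasp; the last joint's range is limited). The gripper opens to 85 mm and grips with 20 to 120 N. Pads are 22 mm wide; open, the fingers measure 114 mm over their backs; the gripper's body (76 mm by 85 mm) begins 54 mm behind the grasp point. The pads swing forward as they close: fully open they stand 13 mm farther back than shut.
Start: joints at [-1.472, 0.381, 1.297, -0, 1.464, -0.215], TCP at [0.17, -0.523, 0.205] pointing down, gripper open.
Joint ranges: [-3.11, 3.11], [-0.89, 2.33], [0.22, 2.48], [-1.42, 4.56], [0.17, 2.85], [-2.88, 2.88]. Speed limits (rad/s): [2.39, 2.39, 3.14, 3.14, 3.14, 3.14].

INTERFACE

Orientations are given as a unit quaternion [x, y, z, w].
In Python, from rig import manip gives the robot as it stands.
- The arm moves only by the tool move_arm, never from a script. Its argument "steps" is a list of rows, each a list of 5 numbers: the shift along the world's x, y, z in mm, then the turn about the world's z in degrees, then the closure, from 0 (fully open) to 1 (shut). A call has 1 to 5 rows; each row is the pose to reach, as a shift and turn from the pose commanded when the call began; what a row does not reach only later rows make up. A row lasts 1/8 s, in which the tool goes at most 62.5 mm and 10.7 degrees, less where a joint would pass 70% of its speed; a pose out of reach is approached as far as the arm can. A call with a gripper value outside its range is refused whole. The fingers move at their own pace and stop on an object; "grip_force" is the grip in N (left out, the last holds). Time passes only in rows, so rows that repeat a pose let the fingers close. It gives the time, the measured TCP pose, the force, the opening and the grip force at its end, in the units of the state.
- manip.observe(): the state, without advancing time (a new reading comes with each control period).
- manip.grab_frame(name): name is "scene" or "side" or "wrist"; returns a dict with "img" (420x560x3 uint8, blue, green, red), "camera_matrix" (3x3 intrinsics, pixels), "extrinsics" (4x4, takes a point from camera to world coordinates); the wrist camera has in their place "tool_from_camera" (4x4, takes a point from camera to tool coordinates, whose origin is the TCP and whose axes are the flange's). Camera axes: x right, y up, looking along -z (the intrinsics and any distortion apply to the point x, -y, -z); pixel columns grow to the right and rows downward; lengths in m; the calibration is good to about 2 mm. A picture is of the moment at which its call begins: read the wrist's pose just before it. There is no depth.
- manip.finish_job(): hands the job in; it is judged then, once.
The state is a dict: "time_s": time; "joint_positions": joint angles; "joint_vel": joint speeds; "tau": joint torques, N m; "tool_pos": TCP position; "eef_rot": TCP orientation; "force": force on the tool from outside, world axes, zero at the start; "moment": the same for the moment, N m; "opening": finger opening in m; "grip_force": force on a finger pad.
Only numpy, scipy, OpenCV 4.12 (cv2) and the standard library are available. Lean on these libraries where they do the work, as an engineer would, in place of code of your own. Each camera call takes 0.05 s, during which the arm holds its last target. There are 200 camera calls.

## Working session

There is one attempt and no reset: what is moved stays moved. The work goes in short steps, Python scripts to look and compute and a tool call to move; the robot and the scene stay as the last step left them, time stands still between calls to the robot, and variables do not carry over. Pictures are saved under pics/ and viewed, at most 10 in all, crops included, and the job is handed in when it is done.

Besides the shell and the picture viewer there is one more tool, called after ">>>" by a JSON object that holds its "fn" and its "kwargs", one argument or row to a line. move_arm: Moves the arm, as the interface text tells. Its arguments: {"type":"object","properties":{"steps":{"type":"array","items":{"type":"array","items":{"type":"number"}}},"grip_force":{"type":"number"}},"required":["steps"]}

```bash
mkdir -p pics
cat > h.py <<'E'
import numpy as np, cv2
from rig import manip
from scipy.spatial.transform import Rotation as R
def grab(n):
    s=manip.observe(); f=manip.grab_frame(n); K=np.array(f["camera_matrix"])
    if n=="wrist":
        T=np.eye(4);T[:3,:3]=R.from_quat(s["eef_rot"]).as_matrix();T[:3,3]=s["tool_pos"]
        E=T@np.array(f["tool_from_camera"])
    else: E=np.array(f["extrinsics"])
    return f["img"],K,E,f
def ray(K,E,u,v):
    d=np.linalg.inv(K)@[u,v,1]; d=E[:3,:3]@[d[0],-d[1],-d[2]]
    return E[:3,3],d
def plane(K,E,u,v,z):
    o,d=ray(K,E,u,v); return o+d*(z-o[2])/d[2]
def proj(K,E,p):
    c=np.linalg.inv(E)@np.append(p,1); q=K@[c[0],-c[1],-c[2]]; return q[:2]/q[2]
E
python3 - <<'E'
from h import *
for n in ["scene","side","wrist"]:
    i,K,E,f=grab(n); cv2.imwrite(f"pics/{n}0.png",i); np.savez(f"{n}0.npz",i=i,K=K,E=E)
    print(n,[k for k in f],K.round(1).tolist(),E.round(3).tolist())
    if n!="wrist":print({k:f[k] for k in f if k not in("img","camera_matrix","extrinsics")})
print(manip.observe())
a=cv2.imread("pics/scene0.png");b=cv2.imread("pics/side0.png")
E
```

```text
scene ['img', 'camera_matrix', 'extrinsics'] [[505.2, 0.0, 274.5], [0.0, 505.2, 206.1], [0.0, 0.0, 1.0]] [[-0.452, -0.484, 0.749, 1.517], [0.892, -0.242, 0.381, 0.273], [-0.003, 0.841, 0.541, 0.706], [0.0, 0.0, 0.0, 1.0]]
{}
side ['img', 'camera_matrix', 'extrinsics'] [[528.4, 0.0, 284.1], [0.0, 528.4, 210.0], [0.0, 0.0, 1.0]] [[-1.0, 0.009, -0.016, 0.625], [-0.018, -0.69, 0.724, 0.852], [-0.005, 0.724, 0.69, 1.067], [0.0, 0.0, 0.0, 1.0]]
{}
wrist ['img', 'camera_matrix', 'tool_from_camera'] [[353.2, 0.0, 279.7], [0.0, 353.2, 209.7], [0.0, 0.0, 1.0]] [[0.309, 0.898, 0.313, 0.251], [-0.951, 0.292, 0.101, -0.497], [-0.001, -0.329, 0.944, 0.373], [0.0, 0.0, 0.0, 1.0]]
{'time_s': 0.15, 'joint_positions': array([-1.47230940e+00,  3.81053998e-01,  1.29800187e+00, -2.96008375e-05,
        1.46360094e+00, -2.15329720e-01]), 'joint_vel': array([ 0.00102463, -0.00027676, -0.00243906,  0.00166961, -0.00079939,
       -0.00047164]), 'tau': array([-1.32518162e-03, -4.48629427e+01, -2.31347001e+01, -3.66197410e-04,
        3.79236764e-03, -2.02645981e-05]), 'tool_pos': array([ 0.16973048, -0.52290738,  0.20487537]), 'eef_rot': array([ 9.87714736e-01,  1.56266814e-01,  1.63775044e-05, -5.32028758e-04]), 'force': array([0.10208551, 0.07923627, 0.37420329]), 'moment': array([-0.06459591,  0.02942459,  0.00245459]), 'grip_force': 0.0, 'opening': 0.0852851263137658}
```

View pics/scene0.png

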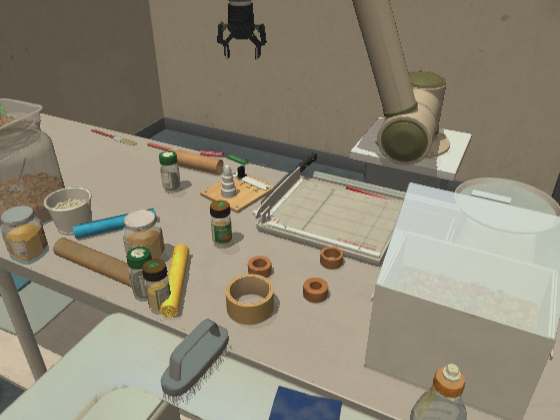

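View pics/side0.png

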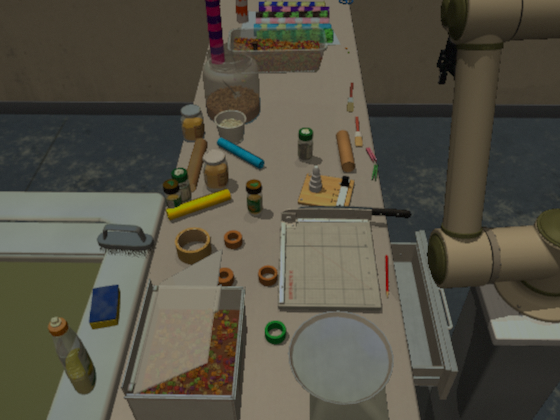

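The scene view shows three brown rings at (260,267), (331,257) and (316,289). The big wooden hoop is at (249,298) and the gauge at (228,182). In the side view the rings are at (233,239), (268,275) and (225,277), the green look-alike at (275,331), and the gauge at (316,180) with its marker near (345,182).

```bash
cat > m.py <<'E'
from h import *
D={n:np.load(n+"0.npz") for n in("scene","side")}
for n,d in D.items():
    hsv=cv2.cvtColor(d["i"],cv2.COLOR_BGR2HSV)
    m=cv2.inRange(hsv,(3,140,60),(14,255,255))
    k,l,st,c=cv2.connectedComponentsWithStats(m)
    for j in range(1,k):
        if 100<st[j,4]<1500:
            x,y,w,h=st[j,:4];print(n,st[j].tolist(),plane(d["K"],d["E"],x+w/2-.5,y+h/2-.5,.013).round(3))
for n,uv in(("scene",(228,166)),("side",(316,168))):
    d=D[n];print(n,"tip@96",plane(d["K"],d["E"],*uv,.096).round(3))
for n,uvs,z in(("scene",[(202,193),(236,208),(271,187),(238,172)],.012),("side",[(303,177),(299,203),(351,207),(354,180)],.012)):
    d=D[n];print(n,[plane(d["K"],d["E"],*uv,z).round(3)[:2].tolist() for uv in uvs])
a=cv2.resize(D["scene"]["i"][150:310,190:370],None,fx=3.3,fy=3.3,interpolation=2)[:,:]
b=cv2.resize(D["side"]["i"][150:300,200:370],None,fx=3.3,fy=3.3,interpolation=2)
s=lambda im:cv2.resize(im,(400,int(im.shape[0]*400/im.shape[1])))
a2=cv2.resize(D["scene"]["i"][155:215,190:280],(400,267),interpolation=2);b2=cv2.resize(D["side"]["i"][155:215,285:375],(400,267),interpolation=2)
c=cv2.resize(D["scene"]["i"][235:305,235:355],(400,233),interpolation=2);e=cv2.resize(D["side"]["i"][225:295,200:320],(400,233),interpolation=2)
cv2.imwrite("pics/crop0.png",np.vstack([np.hstack([a2,b2]),np.hstack([c,e])]))
E
python3 m.py
```

```text
scene [320, 247, 23, 22, 366] [ 0.688 -0.01   0.013]
scene [248, 257, 23, 20, 340] [ 0.785 -0.136  0.013]
scene [303, 278, 25, 24, 468] [ 0.798 -0.001  0.013]
scene [433, 376, 30, 21, 181] [0.915 0.282 0.013]
side [224, 231, 18, 13, 129] [ 0.79  -0.144  0.013]
side [258, 266, 19, 15, 102] [ 0.69  -0.018  0.013]
side [219, 268, 15, 15, 130] [ 0.794 -0.01   0.013]
side [228, 310, 11, 13, 112] [0.765 0.115 0.013]
side [194, 319, 42, 75, 1067] [0.797 0.223 0.013]
side [177, 372, 17, 16, 105] [0.855 0.281 0.013]
side [158, 383, 29, 11, 137] [0.88  0.301 0.013]
scene tip@96 [ 0.558 -0.346  0.096]
side tip@96 [ 0.558 -0.344  0.096]
scene [[0.585, -0.415], [0.608, -0.298], [0.476, -0.266], [0.444, -0.388]]
side [[0.594, -0.403], [0.607, -0.285], [0.456, -0.269], [0.437, -0.391]]
```

View pics/crop0.png

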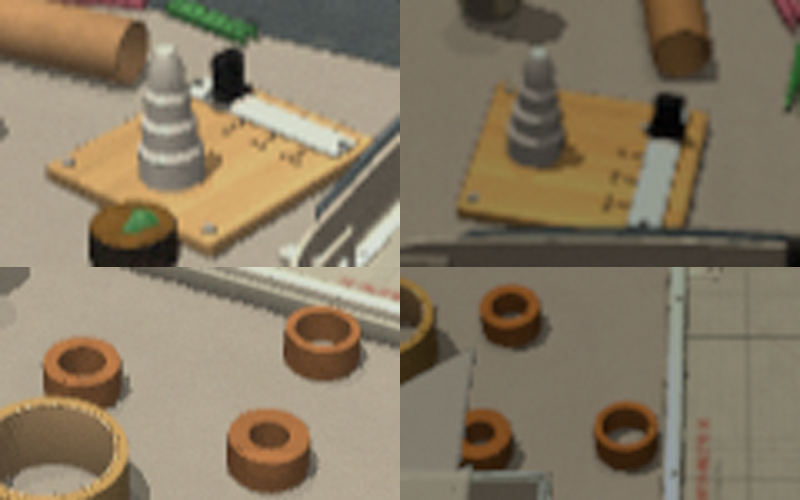

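Brown ring candidates, scene / side pixel and position:
- (331,257) / (268,275): (0.689, -0.013). It is alone behind the trimmer with x < 0.72, so this is **the target**.
- (260,267): x = 0.787, and (316,289): x = 0.796. Both stay.
- The green ring (side 275,331) and the big hoop (249,298) are not meant.

The crop confirms the target is a brown ring beside the trimmer's edge. Its bore looks wide.

>>> {"fn": "move_arm", "kwargs": {
  "steps": [
    [40,55,0,-5,0],
    [80,105,0,-9,0],
    [120,155,0,-14,0],
    [160,200,0,-18,0],
    [200,240,0,-18,0]
  ]
}}

```text
time_s: 0.78
tool_pos: [0.3704, -0.2816, 0.2054]
eef_rot: [1.0, -0.001, 0.0, 0.0]
force: [0.4, -0.8, 0.3]
opening: 0.0849
grip_force: 0.0
```

>>> {"fn": "move_arm", "kwargs": {
  "steps": [
    [45,45,0,0,0],
    [90,90,0,0,0],
    [135,135,0,0,0],
    [180,180,0,0,0],
    [225,225,0,0,0]
  ]
}}

```text
time_s: 1.4
tool_pos: [0.5917, -0.0606, 0.2052]
eef_rot: [1.0, -0.0, -0.0, 0.0]
force: [0.4, -1.4, -0.6]
opening: 0.0855
grip_force: 0.0
```

>>> {"fn": "move_arm", "kwargs": {
  "steps": [
    [45,45,0,0,0],
    [65,46,0,0,0],
    [65,46,0,0,0],
    [65,46,0,0,0]
  ]
}}

```text
time_s: 1.9
tool_pos: [0.6548, -0.0169, 0.2052]
eef_rot: [1.0, -0.001, -0.0, -0.0]
force: [-0.0, 0.8, 0.0]
opening: 0.0857
grip_force: 0.0
```

Run:
```python
from h import *
i,K,E,f=grab("wrist"); cv2.imwrite("pics/w1.png",i); np.savez("w1.npz",i=i,K=K,E=E)
s=manip.observe();print(s["time_s"],s["tool_pos"],R.from_quat(s["eef_rot"]).as_matrix().round(3).tolist(),s["joint_positions"].round(2),np.array(f["tool_from_camera"]).round(3).tolist())
hsv=cv2.cvtColor(i,cv2.COLOR_BGR2HSV); m=cv2.inRange(hsv,(3,120,60),(14,255,255))
cs,_=cv2.findContours(m,cv2.RETR_EXTERNAL,2)
for c in cs:
    if cv2.contourArea(c)>400: print(cv2.boundingRect(c),cv2.contourArea(c))
```

```text
1.95 [ 0.65476009 -0.01697278  0.20546928] [[1.0, -0.001, -0.0], [-0.001, -1.0, 0.0], [-0.0, -0.0, -1.0]] [-0.21  0.57  0.97 -0.    1.6   1.37] [[0.001, 0.944, 0.329, 0.085], [1.0, -0.0, -0.001, 0.0], [-0.001, 0.329, -0.944, -0.168], [0.0, 0.0, 0.0, 1.0]]
(248, 116, 50, 52) 1941.0
(384, 0, 56, 60) 2551.0
(233, 0, 56, 46) 1381.0
```

View pics/w1.png

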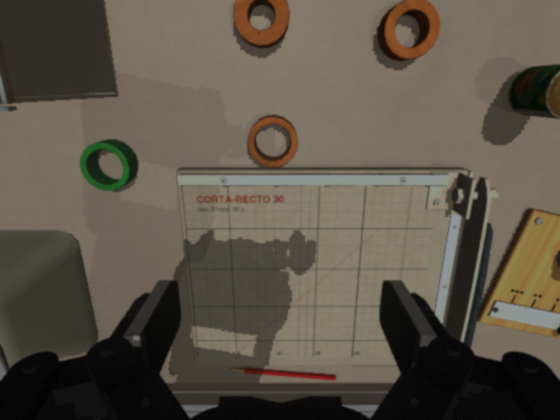

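The wrist view shows the target ring at (272,140), beside the trimmer's far edge at row 170. The other two rings are at (262,20) and (410,30).

Run:
```python
from h import *
d=np.load("w1.npz");i,K,E=d["i"],d["K"],d["E"]
hsv=cv2.cvtColor(i,cv2.COLOR_BGR2HSV); m=cv2.inRange(hsv,(3,120,40),(16,255,255))
cs,h=cv2.findContours(m,cv2.RETR_CCOMP,cv2.CHAIN_APPROX_NONE)
for c in cs:
    if cv2.contourArea(c)>250:
        w=np.array([plane(K,E,*p[0],.026)[:2] for p in c])*1000
        (x,y),r=cv2.minEnclosingCircle(w.astype(np.float32)); el=cv2.fitEllipse(w.astype(np.float32))
        print(cv2.boundingRect(c),"bbox",w.min(0).round(1),w.max(0).round(1),"ell",np.round(el[0],1),np.round(el[1],1))
# trimmer edge
print([plane(K,E,u,168,.015).round(3) for u in(180,270,450)])
D=np.load("scene0.npz")
for n,u,v in(("scene",222,243),("scene",171,188),("side",254,212),("side",305,159)):
    D=np.load(n+"0.npz");print(n,plane(D["K"],D["E"],u,v,0).round(3))
```

```text
(478, 209, 58, 112) bbox [ 482.1 -283.3] [ 619.4 -248.6] ell [ 557.7 -266. ] [  5.4 140.9]
(248, 116, 50, 52) bbox [663.9 -34.3] [713.3  13.6] ell [688.7 -10.2] [47.4 49.3]
(254, 123, 37, 36) bbox [672.9 -27.5] [706.8   7.7] ell [690.1 -10.3] [33.3 35.4]
(384, 0, 56, 60) bbox [ 763.3 -158.1] [ 810.2 -109.1] ell [ 787.7 -133.5] [47.5 49. ]
(394, 9, 36, 40) bbox [ 772.4 -149.1] [ 803.3 -118.2] ell [ 788.  -133.6] [29.5 30.7]
(233, 0, 56, 47) bbox [774.1 -24.8] [810.2  23.3] ell [794.8  -1.1] [37.6 47.9]
[array([0.66 , 0.085, 0.015]), array([ 0.66 , -0.007,  0.015]), array([ 0.66 , -0.193,  0.015])]
scene [ 0.735 -0.261  0.   ]
scene [ 0.585 -0.518  0.   ]
side [ 0.738 -0.257  0.   ]
side [ 0.586 -0.508  0.   ]
```

>>> {"fn": "move_arm", "kwargs": {
  "steps": [
    [20,4,-50,0,0],
    [34,7,-100,0,0],
    [34,7,-145,0,0],
    [34,7,-170,0,0],
    [34,7,-180,0,0]
  ],
  "grip_force": 30
}}

```text
time_s: 2.58
tool_pos: [0.6885, -0.0099, 0.0244]
eef_rot: [1.0, -0.001, -0.001, -0.0]
force: [1.1, -0.6, 1.0]
opening: 0.0851
grip_force: 0.0
```

>>> {"fn": "move_arm", "kwargs": {
  "steps": [
    [0,0,-8,0,0],
    [0,0,-14,0,0],
    [0,0,-14,0,0.3],
    [0,0,-14,0,0.4],
    [0,0,-14,0,0.5]
  ]
}}

```text
time_s: 3.2
tool_pos: [0.6897, -0.0094, 0.0118]
eef_rot: [1.0, -0.0, 0.0, 0.0]
force: [-0.0, 0.1, 0.1]
opening: 0.0431
grip_force: 0.0
```

>>> {"fn": "move_arm", "kwargs": {
  "steps": [
    [0,0,0,0,0.6],
    [0,0,0,0,0.7],
    [0,0,0,0,0.7],
    [0,0,0,0,0.7]
  ]
}}

```text
time_s: 3.7
tool_pos: [0.6895, -0.0094, 0.0113]
eef_rot: [1.0, -0.0, -0.0, -0.0]
force: [1.1, -0.1, -0.1]
opening: 0.0254
grip_force: 0.0
```

Run:
```python
from h import *
i,K,E,f=grab("wrist"); j,K2,E2,_=grab("side")
cv2.imwrite("pics/w2.png",np.hstack([cv2.resize(i,(440,330)),cv2.resize(j[230:310,210:295],(350,330),interpolation=2)]))
```

```text
(no output)
```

View pics/w2.png

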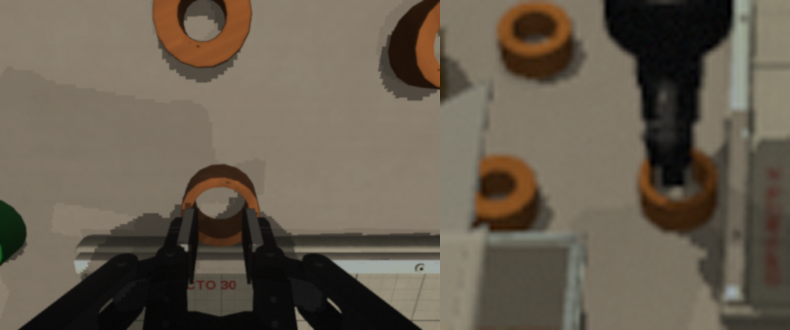

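The wrist view shows the ring at about (280,261) full-frame, with the fingers near its rear part and no grip felt. I'll check numerically where the TCP and the ring are.

Run:
```python
from h import *
i,K,E,f=grab("wrist");s=manip.observe();p=s["tool_pos"];print(p,s["opening"],s["joint_positions"].round(3))
for dz in(-.011,0,.008):
  for dy in(0,.0125,-.0125): print(dz,dy,proj(K,E,p+[0,dy,dz]).round(0))
hsv=cv2.cvtColor(i,cv2.COLOR_BGR2HSV); m=cv2.inRange(hsv,(3,120,30),(16,255,255))
cs,h=cv2.findContours(m,cv2.RETR_EXTERNAL,cv2.CHAIN_APPROX_NONE)
for c in cs:
    if cv2.contourArea(c)>250:print(cv2.boundingRect(c))
for z in(0,.026):
  for a in(0,90,180,270):print(z,a,proj(K,E,[.689+.025*np.cos(np.radians(a)),-.010+.025*np.sin(np.radians(a)),z]).round())
cv2.imwrite("pics/w3.png",cv2.resize(i[180:420,140:420],(700,600),interpolation=2))
```

```text
[ 0.68951299 -0.0094007   0.01130827] 0.025404461865403995 [-0.185  0.792  1.115  0.     1.235  1.386]
-0.011 0 [279. 248.]
-0.011 0.0125 [256. 248.]
-0.011 -0.0125 [301. 248.]
0 0 [279. 257.]
0 0.0125 [255. 257.]
0 -0.0125 [302. 257.]
0.008 0 [279. 264.]
0.008 0.0125 [254. 264.]
0.008 -0.0125 [303. 264.]
(252, 266, 57, 48)
(231, 210, 99, 67)
(494, 0, 66, 113)
(194, 0, 127, 86)
0 0 [280. 206.]
0 90 [235. 249.]
0 180 [280. 288.]
0 270 [325. 249.]
0.026 0 [280. 224.]
0.026 90 [229. 272.]
0.026 180 [280. 315.]
0.026 270 [331. 272.]
```

View pics/w3.png

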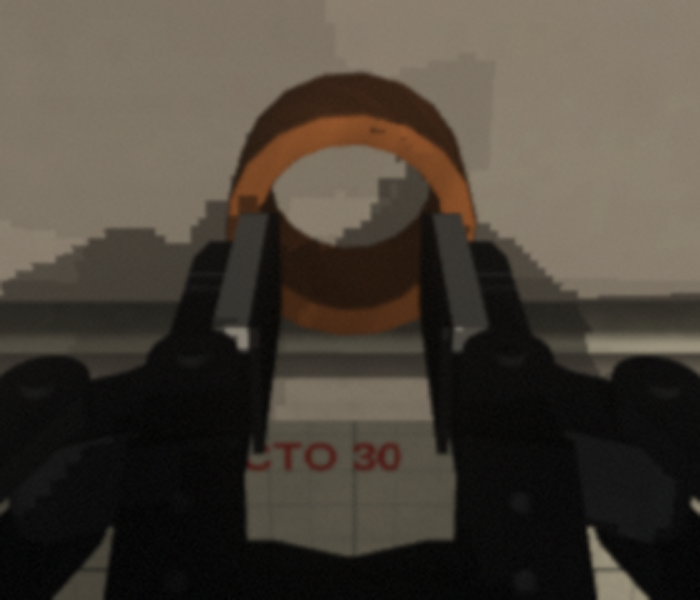

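The wrist and side views agree that the fingertips stand about 40 mm higher than the stated geometry gives, so they closed above the ring without touching it. I'll reopen and go lower carefully, watching the force.

>>> {"fn": "move_arm", "kwargs": {
  "steps": [
    [0,0,0,0,0.3],
    [0,0,0,0,0],
    [0,0,0,0,0],
    [0,0,0,0,0],
    [0,0,0,0,0]
  ]
}}

```text
time_s: 4.47
tool_pos: [0.6895, -0.0094, 0.0113]
eef_rot: [1.0, -0.0, -0.0, 0.0]
force: [-0.6, -0.0, -1.0]
opening: 0.0855
grip_force: 0.0
```

>>> {"fn": "move_arm", "kwargs": {
  "steps": [
    [0,0,-5,0,0],
    [0,0,-10,0,0],
    [0,0,-15,0,0],
    [0,0,-15,0,0]
  ]
}}

```text
time_s: 4.97
tool_pos: [0.6892, -0.0093, -0.0043]
eef_rot: [1.0, -0.0, -0.001, -0.0]
force: [-0.7, 0.7, -1.0]
opening: 0.0854
grip_force: 0.0
```

>>> {"fn": "move_arm", "kwargs": {
  "steps": [
    [0,0,-4,0,0],
    [0,0,-8,0,0],
    [0,0,-12,0,0],
    [0,0,-12,0,0]
  ]
}}

```text
time_s: 5.48
tool_pos: [0.6893, -0.0093, -0.0161]
eef_rot: [1.0, -0.0, -0.0, -0.0]
force: [-1.1, -0.1, 0.6]
opening: 0.0856
grip_force: 0.0
```

Run:
```python
from h import *
i,K,E,f=grab("wrist"); j,K2,E2,_=grab("side")
cv2.imwrite("pics/w4.png",np.hstack([cv2.resize(i,(440,330)),cv2.resize(j[230:310,210:295],(350,330),interpolation=2)]))
```

```text
(no output)
```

View pics/w4.png

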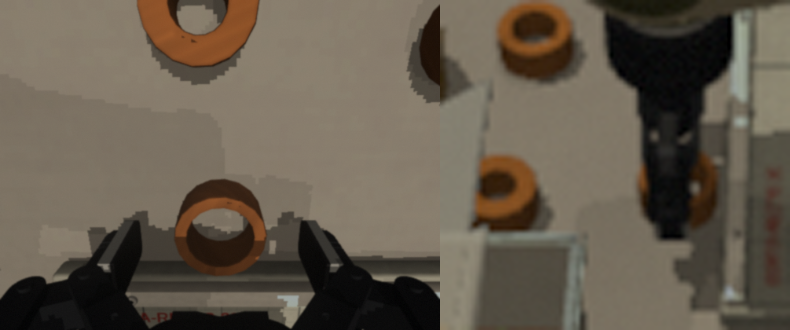

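The open fingers now flank the ring. In the side view the near fingertip is at about (266,288). I'll work out its height.

Run:
```python
from h import *
D=np.load("side0.npz");o,d=ray(D["K"],D["E"],266,287.7)
for y in(.035,.042,.05): print(y,(o+d*(y-o[1])/d[1]).round(4))
D=np.load("w1.npz")
# wrist: tip inner-front corners; half gap 42.7mm, px (full) left/right
for u in((142,305),):
    L,Rr=u[0]*560/440*1,u[1]*560/440
    print("gap",Rr-L)
    dep=353.2*85.5/(Rr-L);print("depth",dep,"tip above TCP(mm)",168-(dep-.329*(85-11))/.944)
```

```text
0.035 [0.6897 0.035  0.0201]
0.042 [0.6891 0.042  0.0291]
0.05 [0.6885 0.05   0.0393]
gap 207.45454545454547
depth 145.5673093777388 tip above TCP(mm) 39.58759599815804
```

The tips are about 40 mm behind the stated place, and the finger length itself looks right. I'll go 15 mm lower and grip.

>>> {"fn": "move_arm", "kwargs": {
  "steps": [
    [0,0,-5,0,0],
    [0,0,-10,0,0],
    [0,0,-14,0,0],
    [0,0,-14,0,0.2],
    [0,0,-14,0,0.3]
  ]
}}

```text
time_s: 6.2
tool_pos: [0.6896, -0.0094, -0.0296]
eef_rot: [1.0, -0.0, 0.0, 0.0]
force: [-1.0, -0.2, -1.1]
opening: 0.0599
grip_force: 0.0
```

>>> {"fn": "move_arm", "kwargs": {
  "steps": [
    [0,0,0,0,0.4],
    [0,0,0,0,0.5],
    [0,0,0,0,0.6],
    [0,0,0,0,0.6]
  ]
}}

```text
time_s: 6.7
tool_pos: [0.6901, -0.0095, -0.0288]
eef_rot: [1.0, -0.0, 0.001, 0.0]
force: [-0.9, 0.3, 6.0]
opening: 0.0493
grip_force: 34.6
```

>>> {"fn": "move_arm", "kwargs": {
  "steps": [
    [0,0,10,0,0.6],
    [0,0,40,0,0.6],
    [0,0,90,0,0.6],
    [-20,-20,140,0,0.6],
    [-40,-60,160,0,0.6]
  ]
}}

```text
time_s: 7.32
tool_pos: [0.6499, -0.069, 0.134]
eef_rot: [1.0, 0.001, 0.002, 0.001]
force: [0.2, 0.6, -1.9]
opening: 0.0493
grip_force: 31.4
```

>>> {"fn": "move_arm", "kwargs": {
  "steps": [
    [-30,-50,0,0,0.6],
    [-60,-100,0,0,0.6],
    [-90,-150,0,0,0.6],
    [-120,-200,0,0,0.6],
    [-150,-245,0,0,0.6]
  ]
}}

```text
time_s: 7.95
tool_pos: [0.4982, -0.3159, 0.1307]
eef_rot: [1.0, -0.0, 0.0, 0.0]
force: [1.0, -0.0, -1.6]
opening: 0.0491
grip_force: 31.3
```

>>> {"fn": "move_arm", "kwargs": {
  "steps": [
    [-25,-30,0,0,0.6],
    [-25,-30,0,0,0.6],
    [-25,-30,0,0,0.6]
  ]
}}

```text
time_s: 8.32
tool_pos: [0.4747, -0.3439, 0.1305]
eef_rot: [1.0, -0.0, 0.0, -0.0]
force: [-0.2, 0.6, -0.3]
opening: 0.0494
grip_force: 31.4
```

Run:
```python
from h import *
i,K,E,f=grab("wrist"); np.savez("w5.npz",i=i,K=K,E=E);cv2.imwrite("pics/w5.png",i)
print(manip.observe()["tool_pos"])
```

```text
[ 0.47499232 -0.343549    0.13045715]
```

View pics/w5.png

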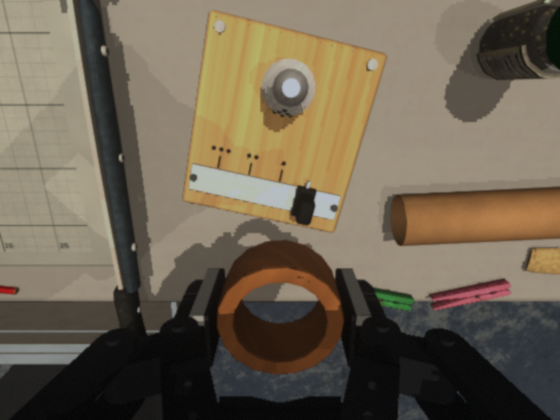

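The wrist view shows the taper's tip at (291,88) and the board corners at (210,11), (385,55), (333,232) and (184,201). The marker grip is at (304,203), with the three dots on the left and one dot at (282,165). The ring is held level, with its centre at about (281,312).

```bash
cat > g.py <<'E'
from h import *
import sys
def tip(i,K,E,guess,r=20):
    g=cv2.cvtColor(i,cv2.COLOR_BGR2HSV); x,y=map(int,guess); v=g[y-r:y+r,x-r:x+r,2]; s=g[y-r:y+r,x-r:x+r,1]
    m=((v>.88*v[s<60].max())&(s<60)).astype(np.uint8)
    k,l,st,c=cv2.connectedComponentsWithStats(m); j=1+np.argmax(st[1:,4]); u=c[j]+[x-r,y-r]
    return u,st[j]
def ringc(i,K,E,zu):
    hsv=cv2.cvtColor(i,cv2.COLOR_BGR2HSV); m=cv2.inRange(hsv,(3,120,30),(16,255,255))[225:400,200:360]
    m=cv2.morphologyEx(m,cv2.MORPH_OPEN,np.ones((3,3)))
    cols=range(60,102)
    P=[]
    for c in cols:
        r=np.where(m[:,c])[0]+225
        P.append((c+200,r.min(),r.max()))
    P=np.array(P)
    o=[]
    for k,z in((1,zu),(2,zu+.026)):
        w=np.array([plane(K,E,p[0],p[k]+(-.5 if k==1 else .5),z)[:2] for p in P])
        # circle of known radius .025
        from scipy.optimize import least_squares
        sg=-1 if k==1 else 1
        f=lambda c:np.hypot(*(w-c).T)-.025
        s=least_squares(f,w.mean(0)+[sg*.025,0]); o.append((s.x*1000).round(1)); print("res mm",np.abs(s.fun).max()*1000)
    return o
E
python3 - <<'E'
from g import *
d=np.load("w5.npz");i,K,E=d["i"],d["K"],d["E"]
u,st=tip(i,K,E,(291,88));print("tip px",u,st,plane(K,E,*u,.096).round(4))
T=plane(K,E,*u,.096)
print("ring", ringc(i,K,E,.1595))
for n in("scene","side"):
    D=np.load(n+"0.npz");print(n,proj(D["K"],D["E"],T))
c=[plane(K,E,*p,.012)[:2] for p in((210,11),(385,55),(333,232),(184,201))]
print(np.round(c,4).tolist()); c=np.array(c)
print("sides",[np.linalg.norm(c[k]-c[k-3]).round(4) for k in range(4)])
v1=c[0]-c[1];v2=c[3]-c[2];v3=c[0]-c[3];v4=c[1]-c[2]
print("yaw from y edges",[np.degrees(np.arctan2(-v[0],v[1])).round(1) for v in(v1,v2)],"x edges",[np.degrees(np.arctan2(v[1],v[0])).round(1) for v in(v3,v4)])
print("marker top",plane(K,E,304,203,.044), "marks",[plane(K,E,*p,.015).round(4)[:2].tolist() for p in((282,172),(250,168),(219,162))])
E
```

```text
tip px [290.73553719  87.26033058] [ 12  11  17  18 242] [ 0.5594 -0.3503  0.096 ]
res mm 0.3023919802620442
res mm 0.38288409714863636
ring [array([ 472.2, -344.5]), array([ 475.3, -344.6])]
scene [226.37413103 165.94990724]
side [315.60555851 166.65165069]
[[0.611, -0.2943], [0.5821, -0.4229], [0.4392, -0.3912], [0.4678, -0.2629]]
sides [np.float64(0.1318), np.float64(0.1463), np.float64(0.1314), np.float64(0.1467)]
yaw from y edges [np.float64(-12.7), np.float64(-12.5)] x edges [np.float64(-12.4), np.float64(-12.5)]
marker top [ 0.47645612 -0.36281343  0.044     ] marks [[0.4937, -0.3463], [0.497, -0.3201], [0.502, -0.2951]]
```

>>> {"fn": "move_arm", "kwargs": {
  "steps": [
    [35,-2,0,0,0.6],
    [70,-4,0,0,0.6],
    [85,-5,0,0,0.6],
    [85,-5,-20,0,0.6],
    [85,-5,-45,0,0.6]
  ]
}}

```text
time_s: 9.0
tool_pos: [0.5607, -0.348, 0.0851]
eef_rot: [1.0, 0.001, 0.0, 0.0]
force: [0.2, -0.2, -0.6]
opening: 0.0494
grip_force: 31.4
```

>>> {"fn": "move_arm", "kwargs": {
  "steps": [
    [0,0,-10,0,0.6],
    [0,0,-20,0,0.6],
    [0,0,-30,0,0.6],
    [0,0,-36,0,0.6],
    [0,0,-36,0,0.6]
  ]
}}

```text
time_s: 9.62
tool_pos: [0.5594, -0.3494, 0.0491]
eef_rot: [1.0, -0.0, -0.0, -0.0]
force: [0.6, 0.5, -0.6]
opening: 0.0492
grip_force: 31.4
```

Run:
```python
from h import *
i,K,E,f=grab("wrist"); np.savez("w6.npz",i=i,K=K,E=E)
j,_,_,_=grab("side");k,_,_,_=grab("scene"); cv2.imwrite("s6.png",j);cv2.imwrite("c6.png",k)
cv2.imwrite("pics/w6.png",np.hstack([cv2.resize(i[200:400,180:380],(500,500),interpolation=2),np.vstack([cv2.resize(j[120:210,270:360],(250,250),interpolation=2),cv2.resize(k[110:200,180:270],(250,250),interpolation=2)])]))
s=manip.observe();print(s["tool_pos"],s["force"])
```

```text
[ 0.55969983 -0.34956252  0.04979641] [-0.58656043 -0.51833029  0.01110103]
```

View pics/w6.png

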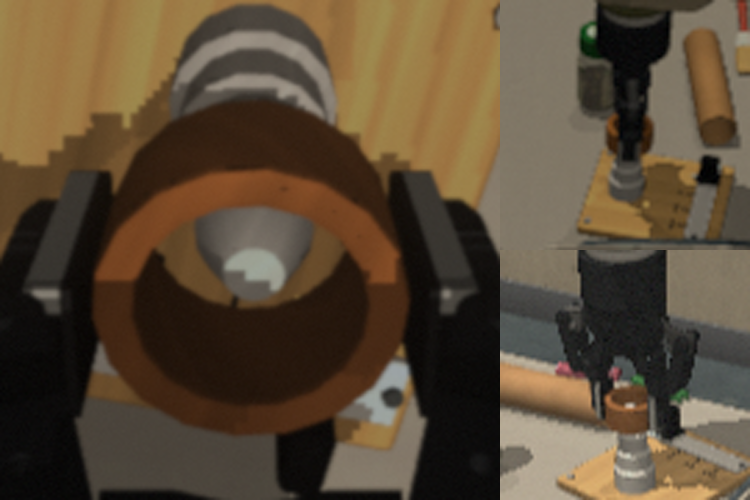

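The wrist crop shows the tip's disc at about (254,272) inside the bore. The ring's top rim spans columns 93-408 and rows 168-432, and the side and scene insets show the ring over the taper's nose. I'll compute the offset between them.

Run:
```python
from h import *
from scipy.optimize import least_squares
d=np.load("w6.npz");i,K,E=d["i"],d["K"],d["E"]
px=lambda c,r:(180+(c+.5)/2.5-.5,200+(r+.5)/2.5-.5)
for dz in(0,.004,.008):
    F=E.copy();F[2,3]+=dz
    # outer top rim: left,right extreme cols ; top,bottom rows
    pts=[(93,300,'u'),(408,300,'u'),(250,168,'v'),(250,432,'v')]
    th=np.linspace(0,2*np.pi,181)
    out=[]
    for rad,ex in((.025,(93,408,168,432)),(.018,(133,367,203,407))):
        def f(p):
            q=np.array([proj(K,F,[p[0]+rad*np.cos(t),p[1]+rad*np.sin(t),p[2]]) for t in th])
            return [q[:,0].min()-px(ex[0],0)[0],q[:,0].max()-px(ex[1],0)[0],q[:,1].min()-px(0,ex[2])[1],q[:,1].max()-px(0,ex[3])[1]]
        s=least_squares(f,[.56,-.35,.105],x_scale=.01);out.append(s.x);print(dz,rad,(s.x*1000).round(1),np.abs(s.fun).max().round(2))
    t=plane(K,F,*px(254,272),.096);print("tip",(t*1000).round(1))
```

```text
0 0.025 [ 555.6 -349.9   99.1] 0.09
0 0.018 [ 559.7 -349.8  104.8] 0.93
tip [ 560.1 -350.5   96. ]
0.004 0.025 [ 555.6 -349.9  103.1] 0.09
0.004 0.018 [ 559.7 -349.8  108.8] 0.93
tip [ 557.4 -350.5   96. ]
0.008 0.025 [ 555.6 -349.9  107.1] 0.09
0.008 0.018 [ 559.7 -349.8  112.8] 0.93
tip [ 554.6 -350.5   96. ]
```

>>> {"fn": "move_arm", "kwargs": {
  "steps": [
    [0.5,-0.5,-8,0,0.6],
    [0.5,-0.5,-16,0,0.6],
    [0.5,-0.5,-22,0,0.6],
    [0.5,-0.5,-26,0,0.6],
    [0.5,-0.5,-26,0,0.6]
  ]
}}

```text
time_s: 10.4
tool_pos: [0.5599, -0.3498, 0.023]
eef_rot: [1.0, -0.0, -0.0, -0.0]
force: [-0.6, -0.1, 0.1]
opening: 0.0493
grip_force: 31.4
```

>>> {"fn": "move_arm", "kwargs": {
  "steps": [
    [0,0,-2,0,0.6],
    [0,0,-4,0,0.6],
    [0,0,-6,0,0.6],
    [0,0,-7,0,0.6],
    [0,0,-7,0,0.6]
  ]
}}

```text
time_s: 11.02
tool_pos: [0.56, -0.3499, 0.0162]
eef_rot: [1.0, -0.0, -0.0, -0.0]
force: [0.2, -0.0, -0.4]
opening: 0.0495
grip_force: 31.4
```

>>> {"fn": "move_arm", "kwargs": {
  "steps": [
    [0,0,-3,0,0.6],
    [0,0,-6,0,0.6],
    [0,0,-8,0,0.6],
    [0,0,-9,0,0.6],
    [0,0,-9,0,0.6]
  ]
}}

```text
time_s: 11.65
tool_pos: [0.56, -0.3499, 0.0073]
eef_rot: [1.0, -0.0, -0.0, -0.0]
force: [-0.4, 0.7, -0.4]
opening: 0.0489
grip_force: 31.4
```

>>> {"fn": "move_arm", "kwargs": {
  "steps": [
    [0,0,-0.5,0,0.6],
    [0,0,-1,0,0.6],
    [0,0,-1.5,0,0.6],
    [0,0,-1.5,0,0.6]
  ]
}}

```text
time_s: 12.15
tool_pos: [0.56, -0.3499, 0.0058]
eef_rot: [1.0, -0.0, -0.0, -0.0]
force: [-0.8, -0.0, -0.9]
opening: 0.0491
grip_force: 31.4
```

>>> {"fn": "move_arm", "kwargs": {
  "steps": [
    [0,0,-0.3,0,0.6],
    [0,0,-0.7,0,0.6],
    [0,0,-1,0,0.6],
    [0,0,-1,0,0.6]
  ]
}}

```text
time_s: 12.65
tool_pos: [0.5601, -0.3499, 0.0049]
eef_rot: [1.0, -0.0, 0.0, 0.0]
force: [-0.2, 0.3, -0.2]
opening: 0.0493
grip_force: 31.4
```

>>> {"fn": "move_arm", "kwargs": {
  "steps": [
    [0,0,-0.3,0,0.6],
    [0,0,-0.7,0,0.6],
    [0,0,-0.7,0,0.6]
  ]
}}

```text
time_s: 13.02
tool_pos: [0.5603, -0.35, 0.0044]
eef_rot: [1.0, -0.0, 0.0, 0.0]
force: [1.4, -0.7, 2.6]
opening: 0.049
grip_force: 31.6
```

>>> {"fn": "move_arm", "kwargs": {
  "steps": [
    [0,0,-0.3,0,0.6],
    [0,0,-0.3,0,0.6]
  ]
}}

```text
time_s: 13.28
tool_pos: [0.5603, -0.35, 0.0043]
eef_rot: [1.0, -0.0, 0.0, 0.0]
force: [0.1, 0.2, 4.5]
opening: 0.0492
grip_force: 31.8
```

>>> {"fn": "move_arm", "kwargs": {
  "steps": [
    [0,0,-0.3,0,0.6],
    [0,0,-0.7,0,0.6],
    [0,0,-0.7,0,0.6]
  ]
}}

```text
time_s: 13.65
tool_pos: [0.5604, -0.3501, 0.0041]
eef_rot: [1.0, -0.0, 0.001, 0.0]
force: [-0.2, 0.8, 9.2]
opening: 0.0492
grip_force: 32.1
```

>>> {"fn": "move_arm", "kwargs": {
  "steps": [
    [0,0,-0.2,0,0.6],
    [0,0,-0.2,0,0.6],
    [0,0,0.5,0,0.6],
    [0,0,0.5,0,0.35],
    [0,0,0.5,0,0.1]
  ]
}}

```text
time_s: 14.28
tool_pos: [0.5596, -0.3497, 0.0031]
eef_rot: [1.0, -0.0, -0.001, -0.0]
force: [0.4, -0.4, -0.7]
opening: 0.0722
grip_force: 0.0
```

>>> {"fn": "move_arm", "kwargs": {
  "steps": [
    [0,0,0,0,0],
    [0,0,0,0,0],
    [0,0,30,0,0],
    [0,0,75,0,0],
    [-60,0,120,0,0]
  ]
}}

```text
time_s: 14.9
tool_pos: [0.5112, -0.35, 0.1173]
eef_rot: [1.0, 0.001, 0.001, 0.001]
force: [-0.5, -1.0, -0.2]
opening: 0.0853
grip_force: 0.0
```

>>> {"fn": "move_arm", "kwargs": {
  "steps": [
    [-50,0,0,0,0],
    [-60,0,0,0,0],
    [-60,0,0,0,0],
    [-60,0,0,0,0]
  ]
}}

```text
time_s: 15.4
tool_pos: [0.451, -0.35, 0.1158]
eef_rot: [1.0, 0.0, 0.0, -0.0]
force: [-0.3, 1.1, 0.6]
opening: 0.0856
grip_force: 0.0
```

Run:
```python
from h import *
i,K,E,f=grab("wrist"); np.savez("w7.npz",i=i,K=K,E=E)
j,_,_,_=grab("side");k,_,_,_=grab("scene")
cv2.imwrite("pics/w7.png",np.hstack([i,np.vstack([cv2.resize(j[150:220,280:370],(240,210),interpolation=2),cv2.resize(k[150:220,190:280],(240,210),interpolation=2)])]))
s=manip.observe();print(s["tool_pos"],s["force"],s["time_s"])
```

```text
[ 0.4507558  -0.34975518  0.1157221 ] [ 0.1977108  -0.27857961  0.52800194] 15.55
```

View pics/w7.png

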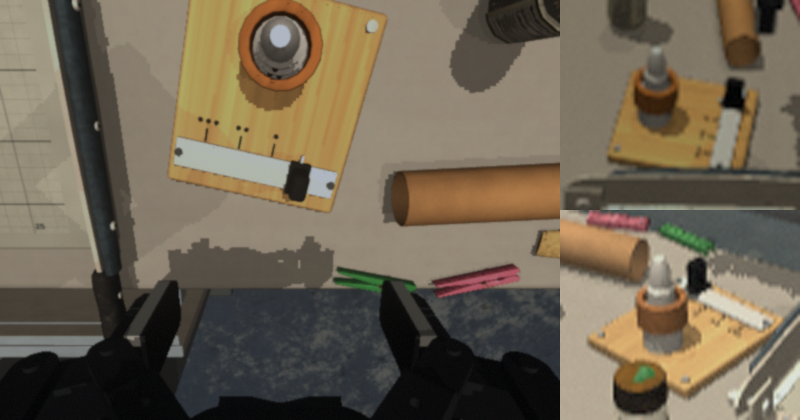

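The ring sits level on the taper with the three-dot land below it, so it stopped on step 3. The marker is at (297,180) and mark 3 (three dots) is at (207,130). Next I'll measure the marker in the gauge's axes.

```bash
cat > k.py <<'E'
from g import *
O=np.array([.5594,-.3502]);a=np.radians(-12.5);X=np.array([np.cos(a),np.sin(a)]);Y=np.array([-np.sin(a),np.cos(a)])
def gc(w): d=w[:2]-O; return (np.array([d@X,d@Y])*1000).round(1)
def marker(i,K,E,box):
    x0,y0,x1,y1=box
    m=(i[y0:y1,x0:x1].max(2)<60).astype(np.uint8)
    k,l,st,c=cv2.connectedComponentsWithStats(m); j=1+np.argmax(st[1:,4])
    b=np.argwhere(l==j)[:,::-1]+[x0,y0]
    for z in(.035,.048):
        w=np.array([gc(plane(K,E,*p,z)) for p in b]); print(z,"blob px",b.min(0),b.max(0),"gauge x",np.percentile(w[:,0],[1,99]).round(1),"y",np.percentile(w[:,1],[2,98]).round(1),"mid y",np.percentile(w[:,1],[2,98]).mean().round(1))
def marks(i,K,E,pts):
    for p in pts:print("mark",p,gc(plane(K,E,*p,.012)))
E
python3 - <<'E'
from k import *
d=np.load("w7.npz");i,K,E=d["i"],d["K"],d["E"]
marker(i,K,E,(270,145,325,210))
# mark lines: dark pixels on board
g=cv2.cvtColor(i,cv2.COLOR_BGR2GRAY); 
m=(g[112:160,190:290]<75).astype(np.uint8)
k,l,st,c=cv2.connectedComponentsWithStats(m)
for j in range(1,k):
    if st[j,4]>5: print(st[j],c[j]+[190,112],gc(plane(K,E,*(c[j]+[190,112]),.012)))
u,_=tip(i,K,E,(281,38));print("tip",u,plane(K,E,*u,.096))
print(gc(plane(K,E,178,152,.014)),gc(plane(K,E,330,186,.014)))
E
```

```text
0.035 blob px [284 161] [310 200] gauge x [-96.9 -69.7] y [-39.  -24.3] mid y -31.6
0.048 blob px [284 161] [310 200] gauge x [-93.  -67.3] y [-37.2 -23.3] mid y -30.2
[9 6 3 3 9] [200. 119.] [-58.  48.]
[17  7  3  4 10] [208.  120.8] [-58.   41.9]
[25  9  3  4 10] [215.8 122.5] [-58.  36.]
[47 14  3  4  8] [238.  127.5] [-58.   19.1]
[15 17  3 12 16] [205.9375 134.375 ] [-68.3  41.9]
[55 16  3  4  8] [246.  129.5] [-58.1  12.9]
[84 23  4  4 11] [275.54545455 136.36363636] [-58.3  -9.9]
tip [279.85410334  35.4224924 ] [ 0.55923906 -0.35043249  0.096     ]
[-85.8  60.4] [-86.5 -60.2]
```

>>> {"fn": "move_arm", "kwargs": {
  "steps": [
    [10,-6,0,-6,0.3],
    [19,-12,-10,-12.5,0.5],
    [19,-12,-40,-12.5,0.5],
    [19,-12,-70,-12.5,0.5],
    [19,-12,-85,-12.5,0.5]
  ],
  "grip_force": 20
}}

```text
time_s: 16.18
tool_pos: [0.469, -0.3613, 0.0295]
eef_rot: [0.994, -0.109, -0.001, -0.001]
force: [0.2, 0.0, 0.2]
opening: 0.0428
grip_force: 0.0
```

>>> {"fn": "move_arm", "kwargs": {
  "steps": [
    [0,0,-7,0,0.5],
    [0,0,-14,0,0.5],
    [0,0,-21,0,0.5],
    [0,0,-21,0,0.5]
  ]
}}

```text
time_s: 16.68
tool_pos: [0.4689, -0.3618, 0.01]
eef_rot: [0.994, -0.109, -0.0, -0.0]
force: [0.2, 0.1, -0.1]
opening: 0.0427
grip_force: 0.0
```

>>> {"fn": "move_arm", "kwargs": {
  "steps": [
    [0,0,0,0,0.7],
    [0,0,0,0,0.85],
    [0,0,0,0,0.95],
    [0,0,0,0,0.95],
    [0,0,0,0,0.95]
  ]
}}

```text
time_s: 17.3
tool_pos: [0.4692, -0.3621, 0.0106]
eef_rot: [0.994, -0.109, 0.0, 0.0]
force: [-1.0, -0.9, 5.9]
opening: 0.0111
grip_force: 22.3
```

>>> {"fn": "move_arm", "kwargs": {
  "steps": [
    [0,0,1,0,0.95],
    [2.2,10,1,0,0.95],
    [5.5,25,1,0,0.95],
    [8.9,40,1,0,0.95],
    [11.1,50,1,0,0.95]
  ]
}}

```text
time_s: 17.92
tool_pos: [0.4808, -0.3102, 0.0107]
eef_rot: [0.994, -0.109, 0.0, -0.0]
force: [5.6, -2.4, -9.0]
opening: 0.0114
grip_force: 20.6
```

>>> {"fn": "move_arm", "kwargs": {
  "steps": [
    [2.2,10,0,0,0.95],
    [4,18,0,0,0.95],
    [4.7,21.3,0,0,0.95],
    [4.7,21.3,0,0,0.95],
    [4.7,21.3,0,0,0.95]
  ]
}}

```text
time_s: 18.55
tool_pos: [0.4856, -0.289, 0.0107]
eef_rot: [0.994, -0.109, 0.0, -0.001]
force: [6.7, -1.2, -9.1]
opening: 0.0114
grip_force: 20.6
```

Release straight up, back off and check.

>>> {"fn": "move_arm", "kwargs": {
  "steps": [
    [0,0,0,0,0.85],
    [0,0,0,0,0.65],
    [0,0,0,0,0.6],
    [0,0,20,0,0.6],
    [0,0,60,0,0.6]
  ]
}}

```text
time_s: 19.18
tool_pos: [0.484, -0.2899, 0.0707]
eef_rot: [0.994, -0.109, -0.002, -0.001]
force: [0.2, 0.3, 0.3]
opening: 0.0344
grip_force: 0.0
```

>>> {"fn": "move_arm", "kwargs": {
  "steps": [
    [-15,-15,40,4,0.5],
    [-35,-40,45,12.5,0.4],
    [-35,-60,45,12.5,0.3],
    [-35,-60,45,12.5,0.3],
    [-35,-60,45,12.5,0.3]
  ]
}}

```text
time_s: 19.8
tool_pos: [0.4501, -0.3498, 0.1153]
eef_rot: [1.0, -0.001, -0.0, -0.001]
force: [0.0, 0.1, 0.2]
opening: 0.0596
grip_force: 0.0
```

Run:
```python
from k import *
i,K,E,f=grab("wrist"); np.savez("w8.npz",i=i,K=K,E=E)
s=manip.observe();print(s["tool_pos"],s["force"],s["time_s"])
u=proj(K,E,np.append(O-.085*X+.0419*Y,.04));print(u)
u0=u.astype(int);marker(i,K,E,(u0[0]-30,u0[1]-35,u0[0]+30,u0[1]+35))
g=cv2.cvtColor(i,cv2.COLOR_BGR2GRAY)
for y in(.0419,.016,-.010):
    q=proj(K,E,np.append(O-.062*X+y*Y,.012)).astype(int);x0,y0=q-[14,14]
    k,l,st,c=cv2.connectedComponentsWithStats((g[y0:y0+28,x0:x0+28]<75).astype(np.uint8))
    print("mark",[(st[j,4],gc(plane(K,E,*(c[j]+[x0,y0]),.012)).tolist()) for j in range(1,k) if 5<st[j,4]<40])
# ring on taper: bounding in gauge frame at top z .0595
hsv=cv2.cvtColor(i,cv2.COLOR_BGR2HSV);m=cv2.inRange(hsv,(3,150,40),(13,255,255))
q=proj(K,E,np.append(O,.0595)).astype(int);print("ring px exp",q)
k,l,st,c=cv2.connectedComponentsWithStats(m[max(q[1]-60,0):q[1]+60,q[0]-60:q[0]+60])
j=1+np.argmax(st[1:,4]);b=np.argwhere(l==j)[:,::-1]+[q[0]-60,max(q[1]-60,0)]
w=np.array([gc(plane(K,E,*p,.0595)) for p in b]);print(w.min(0),w.max(0))
```

```text
[ 0.45011845 -0.34962297  0.11547656] [ 0.51446332  0.55230289 -0.12108537] 19.85
[194.5957114 161.9734857]
0.035 blob px [183 135] [211 177] gauge x [-96.6 -69.3] y [33.5 50.1] mid y 41.8
0.048 blob px [183 135] [211 177] gauge x [-92.8 -66.9] y [31.5 47.2] mid y 39.3
mark [(np.int32(10), [-58.1, 48.0]), (np.int32(10), [-58.0, 41.9]), (np.int32(9), [-57.8, 36.0]), (np.int32(19), [-68.0, 42.1])]
mark [(np.int32(8), [-57.9, 19.2]), (np.int32(9), [-58.0, 13.1])]
mark [(np.int32(9), [-58.2, -10.0])]
ring px exp [279  41]
[-25.4 -24.3] [22.6 23.3]
```

```bash
python3 -c "
from rig import manip
print(manip.finish_job())"
```

```text
the job is handed in; nothing more can be done
None
```

The near ring has the 36 mm bore: it stopped level on step 3, I pressed it down with about 9 N and left it there, then moved the marker to mark 3 (within about 3 mm by camera) and handed the job in at about 20 s.

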